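# Grip-test three batch-card clips and reject the weak one

## Task

At the sample-tube desk, three look-alike spring clips stand in the test stand, each clamping a test card. Draw every card straight out by about a centimetre, gently and without pulling it out of its clip, to feel how hard it is held; then lift the clip with the weakest grip, card and all, out of the stand and stand it upright in the red tray. Leave the other two clips in the stand with their cards still held, and everything else where it is.

Things in the scene. Friction and masses are not known exactly. Their poses are not given: they have to be found in the camera images.
- stand: aluminium grip-test stand fixed to the desk, base 110 (x) x 290 (y) x 8 mm, with three nests 90 mm apart along its y, a blue spring clip standing in each. Origin at the centre of its underside, z up. The cards' yellow handles stick out towards its -x; a card is drawn straight along its -x
- nest_1 (a point): nest at y = +90 mm of the stand: the point 42 mm above the desk in the middle of the clip there (fixed to the stand, axes as the stand's; it does not follow the clip). Nests are open upwards with about 1.5 mm play in x and 3 mm in y: two front posts either side of the card rise to 42 mm above the desk, low side walls to 16 mm, rear wall to 20 mm
- nest_2 (a point): same for the nest at y = 0. The clips look alike: 60 (x) x 40 (y) x 50 mm high, underside 8 mm above the desk (34 mm below this point), rigid flat sides to grip across y, which does not work the spring; 90 to 155 g. A steel spring jaw between the sides presses the card on the clip's ledge
- nest_3 (a point): same for the nest at y = -90 mm. Only the pull tells the clips apart: in one the card slides at about half the force or less of the other two, which are nearly alike (very roughly 2 to 6 N against 7 to 15 N, varying from day to day). Which nest holds the weak one changes every time
- card_1 (a point): centre of the yellow handle of a test card, one of three alike; which card is in which nest changes every time. Handle 24 (x) x 14 (y) x 36 mm high, upright, its centre 48 mm above the desk, its axes as the stand's; grip it across y
- card_2 (a point): same for the second card. Each card's white blade, 4 mm thick, 12 mm wide near the handle, then 24 mm, runs from the handle's foot along the card's +x and ends 95 mm from the handle's centre, clamped in the clip. Card about 25 g
- card_3 (a point): same for the third card. At the start each handle's centre is 71 to 79 mm before its nest point. Drawn out 10 to 20 mm the card stays held level; drawn out beyond 25 mm it may tip, and then comes out
- red_tray: red reject tray fixed to the desk, empty, 210 (x) x 150 (y) x 22 mm, open on top, walls and floor 4 mm; origin at the centre of its underside. It is left or right of the stand, a like grey tray opposite. Clip and card (about 130 mm long together) may stand in it any way round; the card passes above its walls
- tube_a: a capped sample tube, clear with a paper label and a red cap, 31 mm across, 80 mm tall, standing upright; origin at the centre of its underside. Leave it alone
- tube_b: another such tube, standing upright; origin at the centre of its underside. Leave it alone
- label_roll: a roll of blank labels lying flat, white ring, 60 mm across, 25 mm high; origin at the centre of its underside. Leave it alone
- mouse: a black computer mouse, about 85 x 60 x 32 mm; origin at its underside. Leave it alone
- cap_a: a loose red tube cap, 31 mm across, 14 mm high, in the grey tray; origin at its underside. Leave it alone
- cap_b: a second such cap in the grey tray. Leave it alone
Things that resemble listed ones, but are neither listed nor needed, are in the scene too. Leave any blue or green look-alike of the part that bears card_3 alone.

How it is judged:
By the outcome, as a careful person would: the job done as asked, in the order asked, and still so for the second after the job is handed in, with the robot touching nothing.
It also fails if it takes over 69 s, if anything falls off the work surface, if the arm or the gripper's body presses on something with over 40 N, if the wrist force passes 120 N, or if a joint passes its speed limit or range.

## Robot

A 6-joint arm with a two-finger parallel gripper is mounted at the origin on the work surface. World frame = base frame: x ahead of the robot, y to its left, z up, the work surface at z = 0. Lengths are in m, angles in degrees, forces in N, time in s.
With the tool pointing down it reaches from about 0.4 to 0.825 m from the base axis. Payload 7 kg.
Tool frame: the origin (TCP) lies at the very end of the fingers, on their centre line; the grasp point (between the pads) lies r.grip_depth behind it (r.grip_depth is the distance from the TCP to the grasp point, in m); z points along the fingers, y is the direction in which the jaws open and shut (so a half turn about z gives the same grasp; the last joint's range is limited). The gripper opens to 88 mm and grips with 3 to 60 N. Pads are 19 mm wide; open, the fingers measure 130 mm over their backs; the gripper's body (78 mm by 193 mm) begins 47 mm behind the grasp point.
Start: joints at [89.273, 20.546, 0.682, 0, -70.136, -16.507], TCP at [0.2, 0.645, 0.227] pointing down, gripper open.
Joint ranges: [-176.03, 176.03], [-82.01, 121.73], [-58.28, 71.71], [-173.87, 95.51], [-174.79, -0.11], [-173.66, 173.66]. Speed limits (degrees/s): [136.94, 136.94, 172.46, 180, 180, 180].

## Interface

Orientations are given as [roll, pitch, yaw] about the fixed x, y, z axes, in that order (R = Rz(yaw) Ry(pitch) Rx(roll)).
In Python, from plant import r gives the robot as it stands. The module is installed in compiled form; this text tells all that it offers.
- The arm moves only by the tool step_arm, never from a script. Its argument "increments" is a list of rows, each a list of 3 entries, a list of its own where there are three numbers: the shift along the tool's x, y, z in m, then the turn, a rotation vector about the tool's x, y, z in rad, then the closure, from 0 (fully open) to 1 (shut). In form: [[[x, y, z], [wx, wy, wz], grip], ...]. A call has 1 to 10 rows; each row is the pose to reach, as a shift and turn from the pose commanded when the call began, along the tool's axes at that moment; what a row does not reach only later rows make up. A row lasts 1/10 s, in which the tool goes at most 50 mm and 8.59 degrees, less where a joint would pass 70% of its speed; a pose out of reach is approached as far as the arm can. A call with a gripper value outside its range is refused whole. The fingers move at their own pace and stop on an object; "force" is the grip in N (left out, the last holds). Time passes only in rows, so rows that repeat a pose let the fingers close. It gives the time, the measured TCP pose, the force and the opening at its end, in the units of the state.
- r.get_state(): the state, without advancing time (a new reading comes with each control period).
- r.capture(name): name is "side" or "top"; returns a dict with "color" (384x512x3 uint8, red, green, blue), "intrinsics" (3x3 intrinsics, pixels), "rvec" (rotation vector, rad) and "tvec" (3), from world to camera coordinates, as OpenCV has them. Camera axes: x right, y down, z forward; pixel columns grow to the right and rows downward; lengths in m; the calibration is good to about 2 mm. A picture is of the moment at which its call begins. There is no depth.
- r.close_job(): hands the job in, once; it reports no verdict.
The state is a dict: "time_s": time; "joints": joint angles; "qd": joint speeds; "joint_torque": joint torques, N m; "tcp_pos": TCP position; "eef_rot": TCP orientation; "contact_force": force on the tool from outside, world axes, zero at the start; "moment": the same for the moment, N m; "gripper_width": finger opening in m.
Only numpy, scipy, OpenCV 4.12 (cv2) and the standard library are available. Lean on these libraries where they do the work, as an engineer would, in place of code of your own. Each camera call takes 0.05 s, during which the arm holds its last target.

## Working session

There is one attempt and no reset: what is moved stays moved. The work goes in short steps, Python scripts to look and compute and a tool call to move; the robot and the scene stay as the last step left them, time stands still between calls to the robot, and variables do not carry over. Pictures are saved under pics/ and viewed, and the job is handed in when it is done.

Besides the shell and the picture viewer there is one more tool, called after "Emit:" by a JSON object that holds its "api" and its "payload". step_arm: Moves the arm, as the interface text tells. Its arguments: {"type":"object","properties":{"increments":{"type":"array","items":{"type":"array"}},"force":{"type":"number"}},"required":["increments"]}

```bash
mkdir -p pics; python3 - <<'E'
from plant import r
import cv2,pickle
print(r.get_state(), r.grip_depth)
for n in("side","top"):
    c=r.capture(n); pickle.dump(c,open(f"{n}.pkl","wb"))
    cv2.imwrite(f"pics/{n}0.png",cv2.cvtColor(c["color"],cv2.COLOR_RGB2BGR))
    print(n,c["intrinsics"],c["rvec"],c["tvec"])
E
```

```text
{'time_s': 0.0, 'joints': array([ 8.92728069e+01,  2.05908551e+01,  6.33650874e-01, -2.02479196e-02,
       -7.01359997e+01, -1.65063469e+01]), 'qd': array([-0.02800814, -0.08160866, -0.04081864, -0.08538031,  0.02655658,
        0.02328762]), 'joint_torque': array([ 9.52384798e-04, -5.82716453e+01,  2.93057477e+01,  6.99715421e+00,
        7.24798796e-03, -1.64380212e-04]), 'tcp_pos': array([0.19986654, 0.64421504, 0.2256279 ]), 'eef_rot': array([ 1.79905229e+02, -8.23389909e-03, -1.72404287e+01]), 'contact_force': array([ 0.53369691, -0.41855926,  0.20436223]), 'moment': array([-0.02896767, -0.00444891,  0.00801011]), 'gripper_width': 0.08777598622014356} 0.0188
side [[498.31990701   0.         254.38659391]
 [  0.         498.31990701 191.49374735]
 [  0.           0.           1.        ]] [ 2.00363826 -0.60086968  0.36826964] [-0.44694114  0.18910823  0.97524865]
top [[360.31108532   0.         259.81364713]
 [  0.         360.31108532 195.9971492 ]
 [  0.           0.           1.        ]] [ 2.17127256 -2.12510847  0.1777942 ] [-0.03896661  0.54641678  0.96891404]
```

View pics/side0.png

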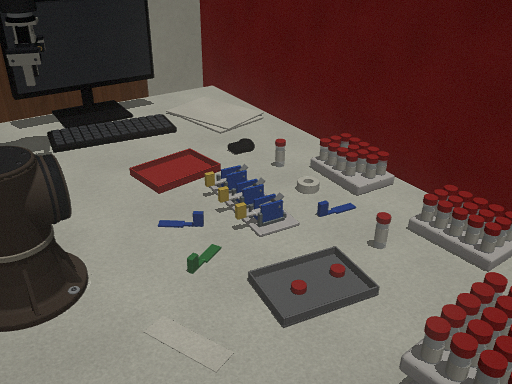

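View pics/top0.png

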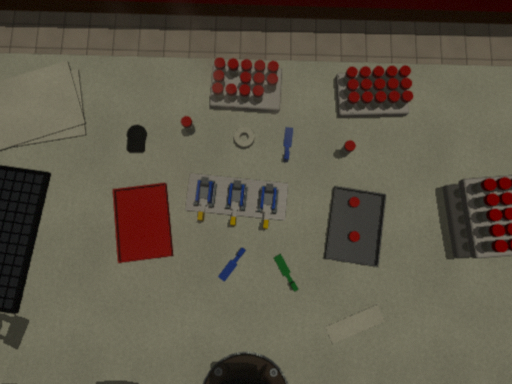

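The side view shows the stand near (250,200), the red tray at (175,168) and the grey tray at (312,283). In the top view the stand is at (238,197), the red tray at (143,222) and the handles at (200,216), (233,220) and (266,223). I'll enlarge the relevant areas.

```bash
cat > h.py <<'E'
import cv2,pickle,numpy as np
def load(n): return pickle.load(open(f"{n}.pkl","rb"))
def ray(c,u,v):
    R=cv2.Rodrigues(np.array(c["rvec"]))[0];t=np.array(c["tvec"]).ravel()
    d=R.T@np.linalg.inv(c["intrinsics"])@np.array([u,v,1.]);o=-R.T@t
    return o,d
def atz(c,u,v,z):
    o,d=ray(c,u,v); return o+d*(z-o[2])/d[2]
def proj(c,P):
    return cv2.projectPoints(np.array(P,float).reshape(-1,3),np.array(c["rvec"]),np.array(c["tvec"]),c["intrinsics"],None)[0][:,0]
E
python3 - <<'E'
from h import *
for n,(x,y,w,h),s in(("side",(190,150,120,90),6.6),("top",(180,165,120,75),6.6),("top",(105,175,75,95),6)):
    c=load(n)["color"][y:y+h,x:x+w]
    cv2.imwrite(f"pics/{n}_{x}.png",cv2.resize(cv2.cvtColor(c,cv2.COLOR_RGB2BGR),None,fx=s,fy=s,interpolation=cv2.INTER_CUBIC))
E
```

```text
(no output)
```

View pics/side_190.png

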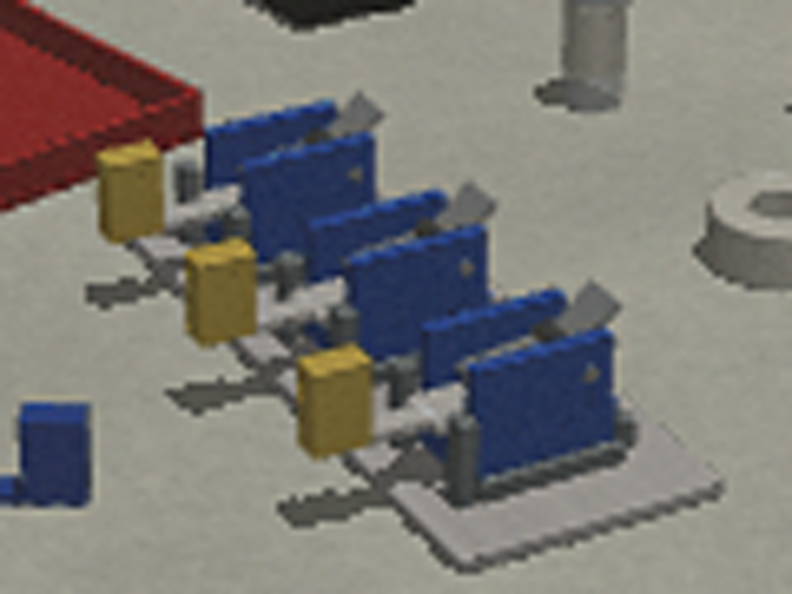

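View pics/top_180.png

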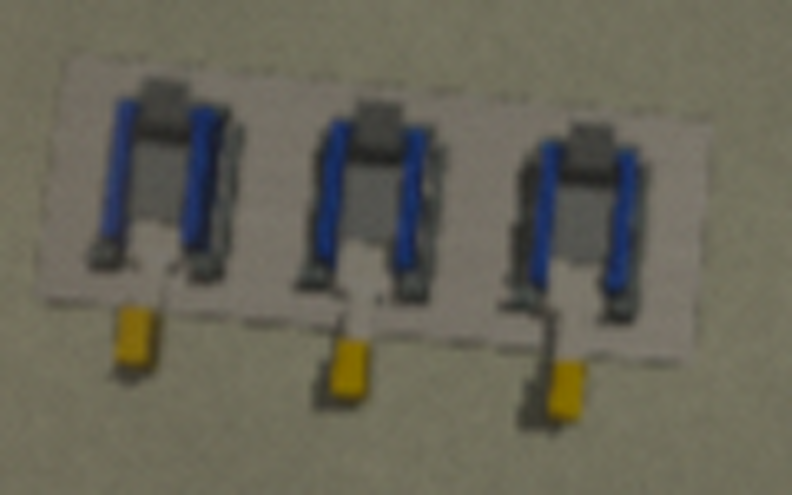

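View pics/top_105.png

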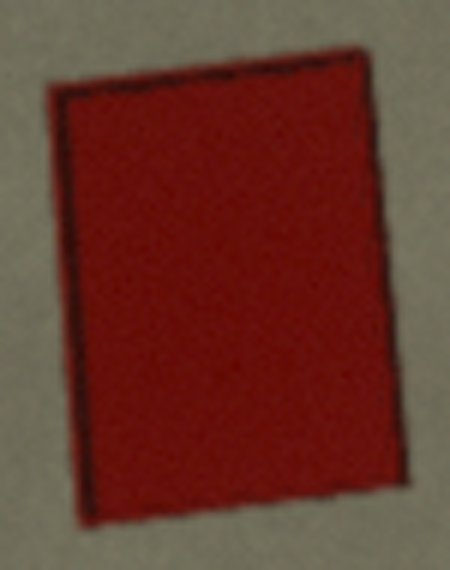

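The top crop shows the stand corners at about (68,57), (712,122), (690,360) and (42,303), with the handles below it. The blue tray outline runs through (48,85), (365,48), (410,487) and (82,528). The next step is fitting the poses.

```bash
cat > fit.py <<'E'
from h import *
from scipy.optimize import least_squares
T=load("top");S=load("side")
s=6.6
def rect(pts,o,s,z,lx,ly):
    px=[((u+.5)/s-.5+o[0],(v+.5)/s-.5+o[1]) for u,v in pts]
    W=np.array([atz(T,u,v,z)[:2] for u,v in px])
    # order TL,TR,BR,BL => (+x,+y),(+x,-y),(-x,-y),(-x,+y)
    L=np.array([[1,1],[1,-1],[-1,-1],[-1,1]])*[lx/2,ly/2]
    def f(p):
        c,n=np.cos(p[2]),np.sin(p[2]); return (L@np.array([[c,n],[-n,c]])+p[:2]-W).ravel()
    q=least_squares(f,[*W.mean(0),0]); print(W.round(4).tolist(),"pose",q.x[:2].round(4),np.degrees(q.x[2]).round(2),"res mm",(1000*q.fun).round(1)); return q.x
st=rect([(68,57),(712,122),(690,360),(42,303)],(180,165),s,.008,.110,.290)
tr=rect([(48,85),(365,48),(410,487),(82,528)],(105,175),6,.022,.210,.150)
def yel(c):
    hsv=cv2.cvtColor(c["color"],cv2.COLOR_RGB2HSV)
    m=cv2.inRange(hsv,(18,140,70),(32,255,255)); n,l,st_,ce=cv2.connectedComponentsWithStats(m)
    return [(ce[i],st_[i,4],st_[i]) for i in range(1,n) if st_[i,4]>15]
def cen(c,P):
    h=cv2.convexHull(proj(c,P).astype(np.float32)); m=cv2.moments(h); return np.array([m['m10'],m['m01']])/m['m00']
def box(x,y,z,yaw,d):
    L=np.array([[a,b,e] for a in(-1,1) for b in(-1,1) for e in(-1,1)])*np.array(d)/2
    c,n=np.cos(yaw),np.sin(yaw); return L@np.array([[c,n,0],[-n,c,0],[0,0,1]])+[x,y,z]
yt=sorted(yel(T),key=lambda a:a[0][0]); ys=sorted(yel(S),key=lambda a:a[0][1])
for k,(a,b) in enumerate(zip(yt,ys)):
    def f(p): 
        B=box(*p,st[2],(.024,.014,.036)); return np.r_[cen(T,B)-a[0],cen(S,B)-b[0]]
    q=least_squares(f,[.5,0,.048]); p=q.x
    R=np.array([[np.cos(st[2]),np.sin(st[2])],[-np.sin(st[2]),np.cos(st[2])]])
    print(k+1,a[0].round(1),b[0].round(1),a[1],b[1],p.round(4),"px",q.fun.round(2),"in stand",(R@(p[:2]-st[:2])).round(4))
E
python3 fit.py
```

```text
[[0.615, 0.178], [0.5924, -0.1075], [0.4867, -0.0989], [0.5054, 0.1838]] pose [0.5499 0.0389] -4.13 res mm [ 0.1  1.5  1.9 -2.2 -2.1 -3.   0.   3.6]
[[0.5616, 0.3929], [0.5829, 0.2439], [0.3767, 0.2107], [0.355, 0.3604]] pose [0.469 0.302] 8.76 res mm [-0.2 -0.8  1.3 -0.1  0.   1.1 -1.1 -0.3]
1 [200.1 215.7] [209.1 178.7] 47 120 [0.4871 0.1365 0.0465] px [-0.05  0.09  0.15 -0.02] in stand [-0.0697  0.0929]
2 [232.6 220.7] [223.  193.5] 50 131 [0.4744 0.033  0.0943] px [  3.94  -1.02   2.15 -14.7 ] in stand [-0.0748 -0.0112]
3 [265.3 223.8] [240.4 210.1] 46 135 [ 0.4695 -0.0416  0.0452] px [-0.78 -0.2  -0.23  0.53] in stand [-0.0743 -0.086 ]
```

```bash
sed -i 's/\[.5,0,.048\])/[.48,.135-.09*k,.048],diff_step=1e-3)/' fit.py; cat >> fit.py <<'E'
print([ (x[0].round(1),x[2]) for x in ys],[ (x[0].round(1),x[2]) for x in yt])
# overlay of model to check stand
def ov(c,n,crop,s,dy=0,dx=0,dyaw=0):
    im=cv2.cvtColor(c["color"],cv2.COLOR_RGB2BGR);x,y,w,h=crop
    im=cv2.resize(im[y:y+h,x:x+w],None,fx=s,fy=s,interpolation=cv2.INTER_CUBIC)
    cs,sn=np.cos(st[2]+dyaw),np.sin(st[2]+dyaw)
    def tw(x_,y_): return st[0]+dx+cs*x_-sn*y_, st[1]+dy+sn*x_+cs*y_
    B=[box(*tw(0,0),.004,st[2]+dyaw,(.11,.29,.008))]+[box(*tw(0,v),.033,st[2]+dyaw,(.06,.04,.05)) for v in(.09,0,-.09)]
    for b in B:
        p=((proj(c,b)-[x,y]+.5)*s-.5).round().astype(int)
        for i in range(8):
            for j in range(i):
                if bin(i^j).count('1')==1: cv2.line(im,tuple(map(int,p[i])),tuple(map(int,p[j])),(0,255,0),1)
    cv2.imwrite(n,im)
ov(T,"pics/ovt.png",(180,165,120,75),6.6,dy=.003); ov(S,"pics/ovs.png",(190,150,120,90),6.6,dy=.003)
E
python3 fit.py
```

```text
[[0.615, 0.178], [0.5924, -0.1075], [0.4867, -0.0989], [0.5054, 0.1838]] pose [0.5499 0.0389] -4.13 res mm [ 0.1  1.5  1.9 -2.2 -2.1 -3.   0.   3.6]
[[0.5616, 0.3929], [0.5829, 0.2439], [0.3767, 0.2107], [0.355, 0.3604]] pose [0.469 0.302] 8.76 res mm [-0.2 -0.8  1.3 -0.1  0.   1.1 -1.1 -0.3]
1 [200.1 215.7] [209.1 178.7] 47 120 [0.487  0.1365 0.0465] px [-0.06  0.12  0.12 -0.01] in stand [-0.0697  0.0929]
2 [232.6 220.7] [223.  193.5] 50 131 [0.4752 0.0463 0.0479] px [-0.02  0.04  0.04 -0.  ] in stand [-0.075  0.002]
3 [265.3 223.8] [240.4 210.1] 46 135 [ 0.4688 -0.0437  0.0479] px [ 0. -0. -0.  0.] in stand [-0.0749 -0.0881]
[(array([209.1, 178.7]), array([205, 171,   9,  16, 120], dtype=int32)), (array([223. , 193.5]), array([218, 186,  10,  16, 131], dtype=int32)), (array([240.4, 210.1]), array([235, 202,  11,  17, 135], dtype=int32))] [(array([200.1, 215.7]), array([197, 212,   7,   9,  47], dtype=int32)), (array([232.6, 220.7]), array([230, 216,   6,  10,  50], dtype=int32)), (array([265.3, 223.8]), array([263, 220,   6,   9,  46], dtype=int32))]
```

View pics/ovt.png

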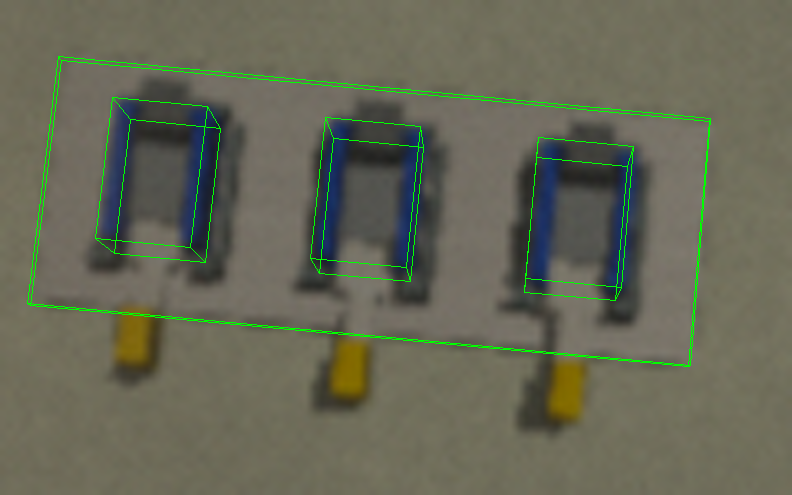

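View pics/ovs.png

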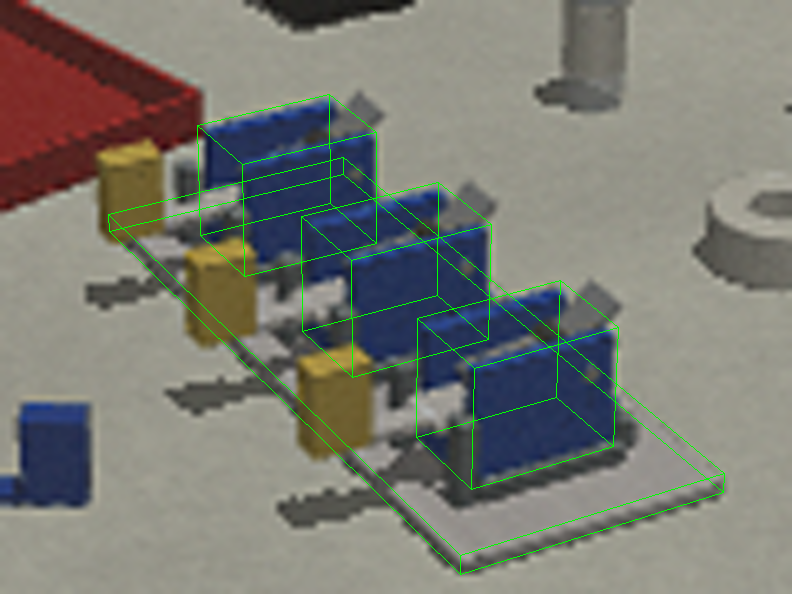

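```bash
cat > g.py <<'E'
import sys,numpy as np
from plant import r
from scipy.spatial.transform import Rotation as R
s=r.get_state(); p=np.array(s["tcp_pos"]); A=R.from_euler("xyz",s["eef_rot"],degrees=True)
print("t",round(s["time_s"],2),"p",p.round(4),"rot",np.round(s["eef_rot"],2),"F",np.round(s["contact_force"],2),"w",round(s["gripper_width"],4))
a=list(map(float,sys.argv[1:]))
for i in range(0,len(a),4):
    x,y,z,w=a[i:i+4]; B=R.from_euler("xyz",[180,0,w],degrees=True)
    print((A.inv().apply(np.array([x,y,z])-p)).round(4).tolist(),(A.inv()*B).as_rotvec().round(4).tolist())
E
python3 g.py .487 .1365 .13 -4.2
```

```text
t 0.1 p [0.1999 0.6443 0.2257] rot [ 1.7991e+02 -1.0000e-02 -1.7240e+01] F [-0.7   0.35  0.16] w 0.0878
[0.4247, 0.3997, 0.0964] [0.0015, 0.0, -0.2276]
```

Emit:
{"api": "step_arm", "payload": {"increments": [[[0.425,0.4,0.096],[0.0015,0,-0.2276],0.5],[[0.425,0.4,0.096],[0.0015,0,-0.2276],0.5],[[0.425,0.4,0.096],[0.0015,0,-0.2276],0.5],[[0.425,0.4,0.096],[0.0015,0,-0.2276],0.5],[[0.425,0.4,0.096],[0.0015,0,-0.2276],0.5],[[0.425,0.4,0.096],[0.0015,0,-0.2276],0.5],[[0.425,0.4,0.096],[0.0015,0,-0.2276],0.5],[[0.425,0.4,0.096],[0.0015,0,-0.2276],0.5],[[0.425,0.4,0.096],[0.0015,0,-0.2276],0.5],[[0.425,0.4,0.096],[0.0015,0,-0.2276],0.5]], "force": 30}}

```text
time_s: 1.1
tcp_pos: [0.4434, 0.2134, 0.1452]
eef_rot: [-179.9, -0.0, -4.2]
contact_force: [2.0, 1.0, 0.6]
gripper_width: 0.0438
```

```bash
python3 g.py .487 .1365 .13 -4.2
```

```text
t 1.1 p [0.4434 0.2134 0.1452] rot [-1.799e+02 -2.000e-02 -4.170e+00] F [1.95 1.05 0.57] w 0.0438
[0.0491, 0.0735, 0.0151] [-0.0017, -0.0003, 0.0006]
```

Emit:
{"api": "step_arm", "payload": {"increments": [[[0.049,0.0735,0.015],[0,0,0],0.5],[[0.049,0.0735,0.015],[0,0,0],0.5],[[0.049,0.0735,0.015],[0,0,0],0.5],[[0.049,0.0735,0.015],[0,0,0],0.5]]}}

```text
time_s: 1.5
tcp_pos: [0.4865, 0.1373, 0.1299]
eef_rot: [-180.0, 0.0, -4.3]
contact_force: [0.1, 0.5, -0.4]
gripper_width: 0.0437
```

```bash
python3 g.py .487 .1365 .030 -4.2
python3 - <<'E'
from plant import r
from h import *
for n,(x,y,w,h),s in(("side",(160,110,150,130),4.5),("top",(150,140,150,110),5)):
    k=r.capture(n); c=k["color"][y:y+h,x:x+w]
    cv2.imwrite(f"pics/{n}_1.png",cv2.resize(cv2.cvtColor(c,cv2.COLOR_RGB2BGR),None,fx=s,fy=s,interpolation=cv2.INTER_CUBIC))
    print(n,(proj(k,r.get_state()["tcp_pos"])-[x,y])*s)
E
```

```text
t 1.5 p [0.4865 0.1373 0.1299] rot [-1.7995e+02  4.0000e-02 -4.3500e+00] F [ 0.06  0.55 -0.36] w 0.0437
[0.0006, 0.0008, 0.0999] [-0.0009, 0.0007, -0.0026]
side [[213.84920419 174.86555123]]
top [[221.33079563 364.88952106]]
```

View pics/side_1.png

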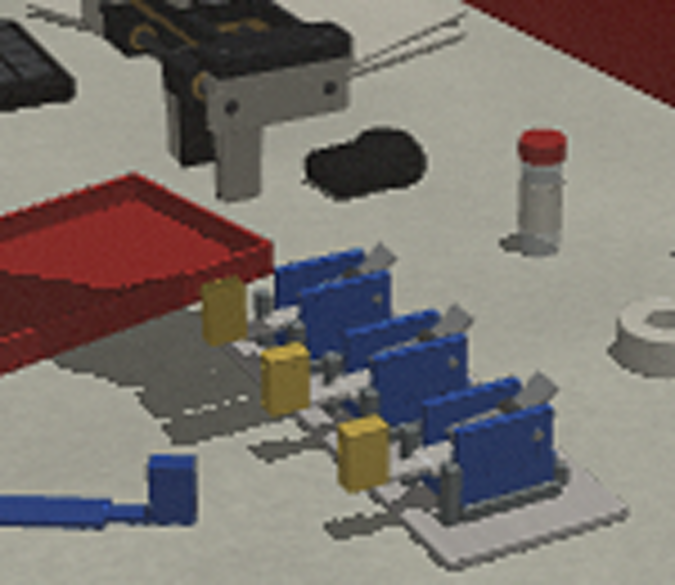

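View pics/top_1.png

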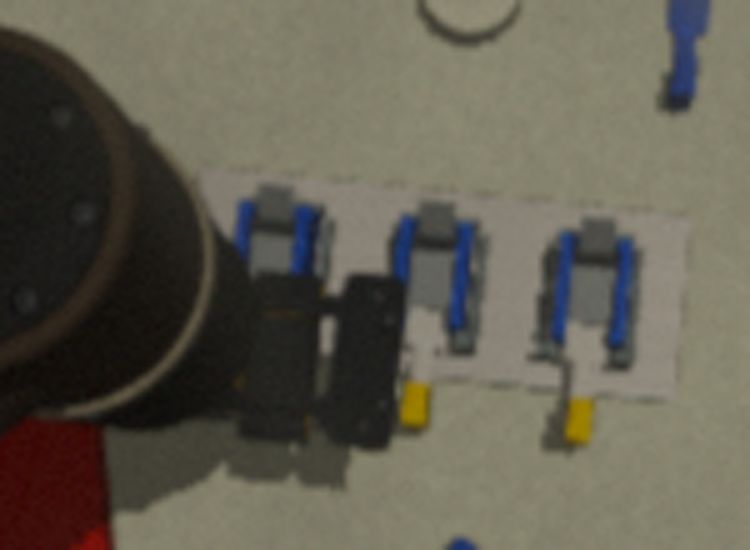

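The side view puts the TCP at about (214,175), midway between the fingers and above handle 1 at (222,312). The calibration holds, so I'll lower.

Emit:
{"api": "step_arm", "payload": {"increments": [[[0.0005,0.0005,0.03],[0,0,0],0.5],[[0.0005,0.0005,0.06],[0,0,0],0.5],[[0.0005,0.0005,0.085],[0,0,0],0.5],[[0.0005,0.0005,0.1],[0,0,0],0.5],[[0.0005,0.0005,0.1],[0,0,0],0.5],[[0.0005,0.0005,0.1],[0,0,0],0.5]]}}

```text
time_s: 2.2
tcp_pos: [0.4869, 0.1391, 0.0308]
eef_rot: [-179.9, -0.0, -4.1]
contact_force: [-0.2, 0.2, 0.5]
gripper_width: 0.0434
```

Emit:
{"api": "step_arm", "payload": {"increments": [[[0,0,0],[0,0,0],1],[[0,0,0],[0,0,0],1],[[0,0,0],[0,0,0],1],[[0,0,0],[0,0,0],1],[[0,0,0],[0,0,0],1]], "force": 30}}

```text
time_s: 2.7
tcp_pos: [0.487, 0.1378, 0.0306]
eef_rot: [-179.9, -0.0, -4.2]
contact_force: [-0.5, -1.6, 4.1]
gripper_width: 0.0138
```

Emit:
{"api": "step_arm", "payload": {"increments": [[[0,0,0],[0,0,0],1],[[0,0,0],[0,0,0],1]]}}

```text
time_s: 2.9
tcp_pos: [0.487, 0.1378, 0.0306]
eef_rot: [-179.9, -0.0, -4.2]
contact_force: [-1.9, -2.1, 6.0]
gripper_width: 0.0137
```

Emit:
{"api": "step_arm", "payload": {"increments": [[[-0.001,0,0],[0,0,0],1],[[-0.002,0,0],[0,0,0],1],[[-0.003,0,0],[0,0,0],1]]}}

```text
time_s: 3.2
tcp_pos: [0.485, 0.1384, 0.0306]
eef_rot: [-179.9, -0.1, -4.2]
contact_force: [6.8, -4.9, -1.4]
gripper_width: 0.0143
```

Emit:
{"api": "step_arm", "payload": {"increments": [[[-0.001,0,0],[0,0,0],1],[[-0.002,0,0],[0,0,0],1],[[-0.003,0,0],[0,0,0],1]]}}

```text
time_s: 3.5
tcp_pos: [0.4829, 0.139, 0.0307]
eef_rot: [-179.8, -0.2, -4.2]
contact_force: [9.9, -4.7, -2.9]
gripper_width: 0.0141
```

Emit:
{"api": "step_arm", "payload": {"increments": [[[-0.001,0,0],[0,0,0],1],[[-0.002,0,0],[0,0,0],1]]}}

```text
time_s: 3.7
tcp_pos: [0.4812, 0.1393, 0.0307]
eef_rot: [-179.8, -0.2, -4.2]
contact_force: [10.2, -4.0, -3.8]
gripper_width: 0.0139
```

Emit:
{"api": "step_arm", "payload": {"increments": [[[-0.001,0,0],[0,0,0],1],[[-0.002,0,0],[0,0,0],1]]}}

```text
time_s: 3.9
tcp_pos: [0.4792, 0.1395, 0.0307]
eef_rot: [-179.8, -0.2, -4.2]
contact_force: [11.3, -3.2, -3.8]
gripper_width: 0.0141
```

Emit:
{"api": "step_arm", "payload": {"increments": [[[-0.001,0,0],[0,0,0],1],[[-0.002,0,0],[0,0,0],1],[[-0.003,0,0],[0,0,0],1]]}}

```text
time_s: 4.2
tcp_pos: [0.4762, 0.1398, 0.0306]
eef_rot: [-179.8, -0.2, -4.2]
contact_force: [9.3, -4.4, -4.9]
gripper_width: 0.0141
```

Emit:
{"api": "step_arm", "payload": {"increments": [[[0,0,0],[0,0,0],1],[[0,0,0],[0,0,0],1]]}}

```text
time_s: 4.4
tcp_pos: [0.4759, 0.1397, 0.0307]
eef_rot: [-179.8, -0.2, -4.2]
contact_force: [8.7, -3.3, -2.4]
gripper_width: 0.0138
```

```bash
python3 g.py
python3 - <<'E'
from plant import r
from h import *
for n,(x,y,w,h),s in(("side",(160,110,150,130),4.5),):
    k=r.capture(n); c=k["color"][y:y+h,x:x+w]
    cv2.imwrite(f"pics/{n}_2.png",cv2.resize(cv2.cvtColor(c,cv2.COLOR_RGB2BGR),None,fx=s,fy=s,interpolation=cv2.INTER_CUBIC))
E
```

```text
t 4.4 p [0.4759 0.1397 0.0307] rot [-179.82   -0.19   -4.18] F [ 8.7  -3.26 -2.43] w 0.0138
```

View pics/side_2.png

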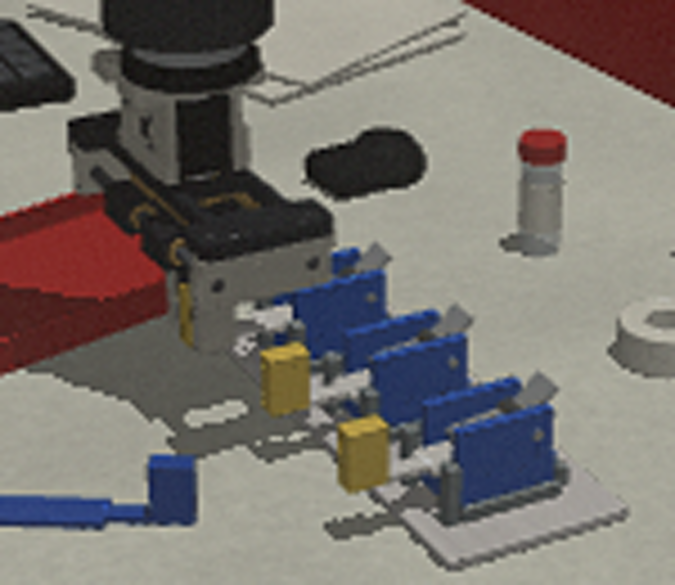

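Card 1 slides at about 9–11 N and is still held. Next is card 2.

Emit:
{"api": "step_arm", "payload": {"increments": [[[0,0,0],[0,0,0],0.5],[[0,0,0],[0,0,0],0.5],[[0,0,0],[0,0,0],0.5],[[0,0,-0.02],[0,0,0],0.5],[[0,0,-0.04],[0,0,0],0.5],[[0,0,-0.07],[0,0,0],0.5],[[0,0,-0.07],[0,0,0],0.5]]}}

```text
time_s: 5.15
tcp_pos: [0.4758, 0.1402, 0.1037]
eef_rot: [-179.7, -0.3, -4.1]
contact_force: [0.6, 0.1, 0.4]
gripper_width: 0.044
```

```bash
python3 g.py .4752 .0468 .10 -4.2 .4752 .0468 .030 -4.2
python3 - <<'E'
from plant import r
from h import *
for n,(x,y,w,h),s in(("side",(160,110,150,130),4.5),):
    k=r.capture(n); c=k["color"][y:y+h,x:x+w]
    cv2.imwrite(f"pics/{n}_3.png",cv2.resize(cv2.cvtColor(c,cv2.COLOR_RGB2BGR),None,fx=s,fy=s,interpolation=cv2.INTER_CUBIC))
E
```

```text
t 5.15 p [0.4758 0.1402 0.1037] rot [-179.72   -0.28   -4.14] F [0.55 0.07 0.36] w 0.044
[0.0061, 0.0932, 0.0033] [-0.005, -0.0049, 0.0011]
[0.0058, 0.0936, 0.0733] [-0.005, -0.0049, 0.0011]
```

View pics/side_3.png

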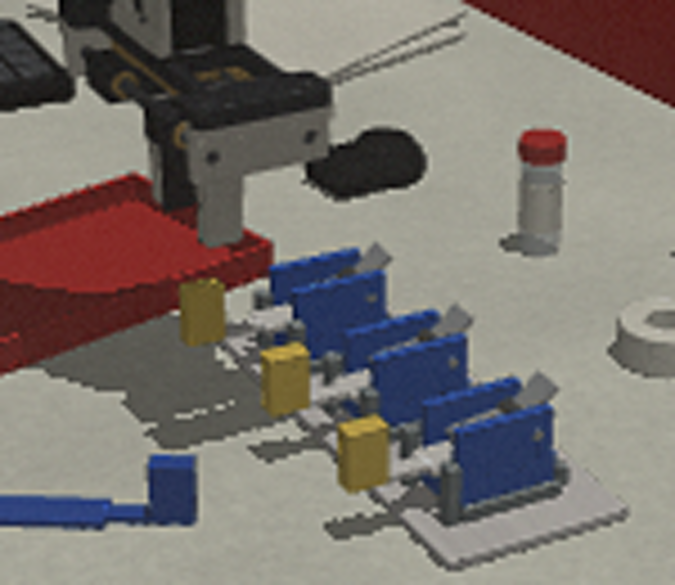

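Handle 1 is now drawn out to (202,312) in the crop, level and still held.

Emit:
{"api": "step_arm", "payload": {"increments": [[[0.003,0.045,0.003],[-0.005,-0.005,0.001],0.5],[[0.006,0.093,0.003],[-0.005,-0.005,0.001],0.5],[[0.006,0.0935,0.003],[-0.005,-0.005,0.001],0.5],[[0.006,0.0935,0.03],[-0.005,-0.005,0.001],0.5],[[0.006,0.0935,0.055],[-0.005,-0.005,0.001],0.5],[[0.006,0.0935,0.073],[-0.005,-0.005,0.001],0.5],[[0.006,0.0935,0.073],[-0.005,-0.005,0.001],0.5],[[0.006,0.0935,0.073],[-0.005,-0.005,0.001],0.5]]}}

```text
time_s: 6.0
tcp_pos: [0.4728, 0.0453, 0.0269]
eef_rot: [179.7, 0.4, -4.2]
contact_force: [0.8, 0.7, -0.1]
gripper_width: 0.0436
```

Emit:
{"api": "step_arm", "payload": {"increments": [[[0,0,0],[0,0,0],1],[[0,0,0],[0,0,0],1],[[0,0,0],[0,0,0],1],[[0,0,0],[0,0,0],1],[[0,0,0],[0,0,0],1],[[0,0,0],[0,0,0],1],[[0,0,0],[0,0,0],1]], "force": 30}}

```text
time_s: 6.7
tcp_pos: [0.4733, 0.0454, 0.0275]
eef_rot: [179.8, 0.3, -4.2]
contact_force: [-2.7, 0.2, 6.2]
gripper_width: 0.0138
```

Emit:
{"api": "step_arm", "payload": {"increments": [[[-0.001,0,0],[0,0,0],1],[[-0.002,0,0],[0,0,0],1],[[-0.003,0,0],[0,0,0],1]]}}

```text
time_s: 7.0
tcp_pos: [0.4711, 0.0459, 0.0275]
eef_rot: [179.8, 0.2, -4.2]
contact_force: [3.2, 0.3, 1.7]
gripper_width: 0.0135
```

Emit:
{"api": "step_arm", "payload": {"increments": [[[-0.001,0,0],[0,0,0],1],[[-0.002,0,0],[0,0,0],1],[[-0.003,0,0],[0,0,0],1]]}}

```text
time_s: 7.3
tcp_pos: [0.4677, 0.046, 0.0274]
eef_rot: [179.8, 0.2, -4.2]
contact_force: [3.7, 0.1, 4.1]
gripper_width: 0.0139
```

Emit:
{"api": "step_arm", "payload": {"increments": [[[-0.001,0,0],[0,0,0],1],[[-0.002,0,0],[0,0,0],1]]}}

```text
time_s: 7.5
tcp_pos: [0.4656, 0.0461, 0.0274]
eef_rot: [179.8, 0.2, -4.2]
contact_force: [5.0, -0.2, 4.1]
gripper_width: 0.0139
```

Emit:
{"api": "step_arm", "payload": {"increments": [[[-0.001,0,0],[0,0,0],1],[[-0.002,0,0],[0,0,0],1]]}}

```text
time_s: 7.7
tcp_pos: [0.4635, 0.0462, 0.0274]
eef_rot: [179.8, 0.2, -4.2]
contact_force: [4.6, -1.0, 4.7]
gripper_width: 0.014
```

Emit:
{"api": "step_arm", "payload": {"increments": [[[-0.0005,0,0],[0,0,0],1],[[-0.001,0,0],[0,0,0],1]]}}

```text
time_s: 7.9
tcp_pos: [0.4624, 0.0462, 0.0274]
eef_rot: [179.8, 0.2, -4.2]
contact_force: [5.7, -0.7, 5.6]
gripper_width: 0.014
```

Emit:
{"api": "step_arm", "payload": {"increments": [[[0,0,0],[0,0,0],0.5],[[0,0,0],[0,0,0],0.5],[[0,0,0],[0,0,0],0.5],[[0,0,-0.02],[0,0,0],0.5],[[0,0,-0.04],[0,0,0],0.5],[[0,0,-0.07],[0.003,0.005,0],0.5],[[0,0,-0.07],[0.003,0.005,0],0.5],[[0,0,-0.07],[0.003,0.005,0],0.5]]}}

```text
time_s: 8.7
tcp_pos: [0.4621, 0.0463, 0.0974]
eef_rot: [-180.0, -0.0, -4.3]
contact_force: [-0.5, 0.3, -0.9]
gripper_width: 0.0439
```

```bash
python3 g.py .4688 -.0430 .10 -4.2 .4688 -.0430 .030 -4.2
python3 - <<'E'
from plant import r
from h import *
for n,(x,y,w,h),s in(("side",(160,110,150,130),4.5),):
    k=r.capture(n); c=k["color"][y:y+h,x:x+w]
    cv2.imwrite(f"pics/{n}_4.png",cv2.resize(cv2.cvtColor(c,cv2.COLOR_RGB2BGR),None,fx=s,fy=s,interpolation=cv2.INTER_CUBIC))
E
```

```text
t 8.7 p [0.4621 0.0463 0.0974] rot [-1.80e+02 -1.00e-02 -4.27e+00] F [-0.5   0.27 -0.87] w 0.0439
[0.0133, 0.0885, -0.0026] [-0.0, -0.0003, -0.0012]
[0.0133, 0.0885, 0.0674] [-0.0, -0.0003, -0.0012]
```

View pics/side_4.png

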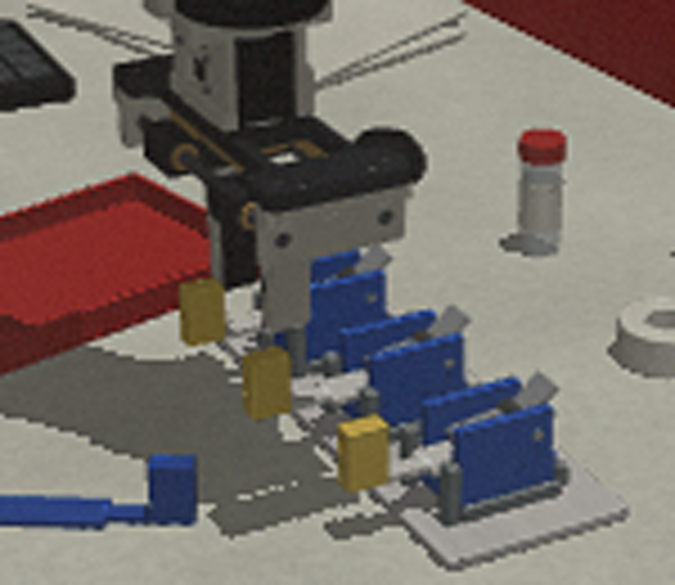

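Card 2's handle is at (267,382), drawn out about 10 mm and level, at about 4.5 N. Next is card 3.

Emit:
{"api": "step_arm", "payload": {"increments": [[[0.007,0.045,0],[0,0,0],0.5],[[0.0133,0.0885,0],[0,0,0],0.5],[[0.0133,0.0885,0],[0,0,0],0.5],[[0.0133,0.0885,0.025],[0,0,0],0.5],[[0.0133,0.0885,0.05],[0,0,0],0.5],[[0.0133,0.0885,0.067],[0,0,0],0.5],[[0.0133,0.0885,0.067],[0,0,0],0.5],[[0.0133,0.0885,0.067],[0,0,0],0.5]]}}

```text
time_s: 9.55
tcp_pos: [0.4686, -0.043, 0.0297]
eef_rot: [179.9, 0.1, -4.2]
contact_force: [1.1, 0.2, 0.2]
gripper_width: 0.0436
```

Emit:
{"api": "step_arm", "payload": {"increments": [[[0,0,0],[0,0,0],1],[[0,0,0],[0,0,0],1],[[0,0,0],[0,0,0],1],[[0,0,0],[0,0,0],1],[[0,0,0],[0,0,0],1],[[0,0,0],[0,0,0],1],[[0,0,0],[0,0,0],1]], "force": 30}}

```text
time_s: 10.25
tcp_pos: [0.4694, -0.0429, 0.0306]
eef_rot: [180.0, -0.0, -4.2]
contact_force: [-1.8, 1.3, 5.9]
gripper_width: 0.014
```

Emit:
{"api": "step_arm", "payload": {"increments": [[[-0.001,0,0],[0,0,0],1],[[-0.002,0,0],[0,0,0],1],[[-0.003,0,0],[0,0,0],1]]}}

```text
time_s: 10.55
tcp_pos: [0.4678, -0.0424, 0.0306]
eef_rot: [-180.0, -0.2, -4.2]
contact_force: [8.3, -2.9, -3.5]
gripper_width: 0.0139
```

Emit:
{"api": "step_arm", "payload": {"increments": [[[-0.001,0,0],[0,0,0],1],[[-0.002,0,0],[0,0,0],1],[[-0.003,0,0],[0,0,0],1]]}}

```text
time_s: 10.85
tcp_pos: [0.4654, -0.0421, 0.0306]
eef_rot: [-180.0, -0.2, -4.2]
contact_force: [8.1, -2.1, -4.2]
gripper_width: 0.0138
```

Emit:
{"api": "step_arm", "payload": {"increments": [[[-0.001,0,0],[0,0,0],1],[[-0.002,0,0],[0,0,0],1]]}}

```text
time_s: 11.05
tcp_pos: [0.4634, -0.0418, 0.0306]
eef_rot: [-180.0, -0.2, -4.2]
contact_force: [8.1, -1.6, -3.7]
gripper_width: 0.0139
```

Emit:
{"api": "step_arm", "payload": {"increments": [[[-0.001,0,0],[0,0,0],1],[[-0.002,0,0],[0,0,0],1]]}}

```text
time_s: 11.25
tcp_pos: [0.4615, -0.0416, 0.0306]
eef_rot: [-180.0, -0.2, -4.2]
contact_force: [8.1, -0.3, -4.5]
gripper_width: 0.0141
```

Emit:
{"api": "step_arm", "payload": {"increments": [[[-0.001,0,0],[0,0,0],1],[[-0.002,0,0],[0,0,0],1],[[-0.0025,0,0],[0,0,0],1]]}}

```text
time_s: 11.55
tcp_pos: [0.4589, -0.0414, 0.0306]
eef_rot: [-180.0, -0.2, -4.2]
contact_force: [7.1, -0.4, -5.0]
gripper_width: 0.014
```

Emit:
{"api": "step_arm", "payload": {"increments": [[[0,0,0],[0,0,0],0.5],[[0,0,0],[0,0,0],0.5],[[0,0,0],[0,0,0],0.5],[[0,0,-0.02],[0,0,0],0.5],[[0,0,-0.04],[0,0,0],0.5],[[0,0,-0.07],[0,0,0],0.5],[[0,0,-0.1],[0,0,0],0.25],[[0,0,-0.12],[0,0,0],0.25],[[0,0,-0.12],[0,0,0],0.25]]}}

```text
time_s: 12.45
tcp_pos: [0.4581, -0.0417, 0.153]
eef_rot: [-179.9, -0.3, -4.2]
contact_force: [0.6, 1.1, 0.1]
gripper_width: 0.0619
```

```bash
python3 g.py .4688 -.0430 .10 -4.2
python3 - <<'E'
from plant import r
from h import *
for n,(x,y,w,h),s in(("side",(160,110,150,130),4.5),("top",(180,165,120,75),6.6)):
    k=r.capture(n); pickle.dump(k,open(n+"5.pkl","wb")); c=k["color"][y:y+h,x:x+w]
    cv2.imwrite(f"pics/{n}_5.png",cv2.resize(cv2.cvtColor(c,cv2.COLOR_RGB2BGR),None,fx=s,fy=s,interpolation=cv2.INTER_CUBIC))
E
```

```text
t 12.45 p [ 0.4581 -0.0417  0.153 ] rot [-179.95   -0.27   -4.23] F [0.57 1.09 0.14] w 0.0619
[0.0106, 0.0005, 0.053] [-0.0009, -0.0046, -0.0005]
```

View pics/side_5.png

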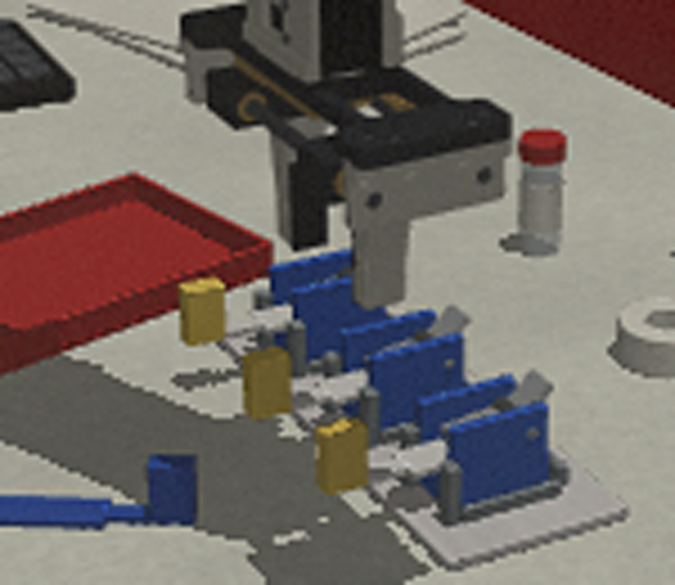

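View pics/top_5.png

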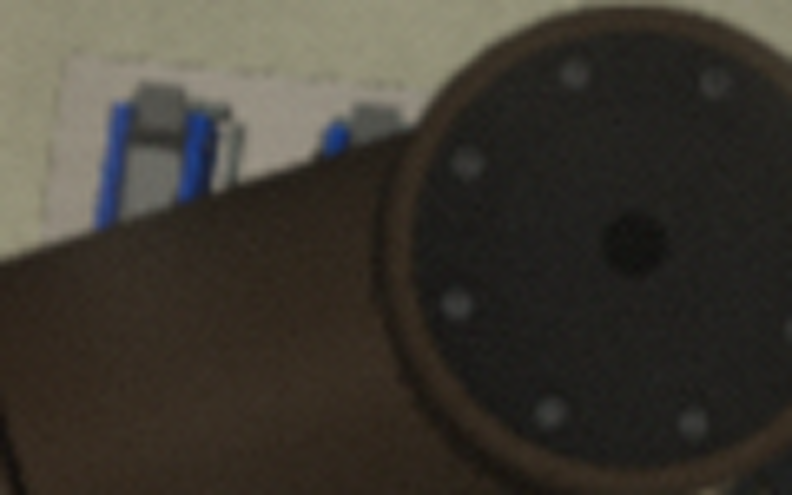

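All three cards are drawn about 10 mm, level and held (handles at (202,312), (267,382) and (341,457)). Pulls were about 10, 4.5 and 8 N, so clip 2 is the weak one.

```bash
python3 g.py .547 .0405 .15 -4.2 .547 .0405 .0245 -4.2
```

```text
t 12.55 p [ 0.4564 -0.042   0.1503] rot [ 1.80e+02 -2.00e-02 -4.27e+00] F [ 0.82 -0.22 -0.57] w 0.0647
[0.0842, -0.089, 0.0003] [0.0, -0.0004, -0.0011]
[0.0842, -0.089, 0.1258] [0.0, -0.0004, -0.0011]
```

Emit:
{"api": "step_arm", "payload": {"increments": [[[0.03,-0.03,0],[0,0,0],0.27],[[0.06,-0.06,0],[0,0,0],0.27],[[0.084,-0.089,0],[0,0,0],0.27],[[0.084,-0.089,0],[0,0,0],0.27],[[0.084,-0.089,0.03],[0,0,0],0.27],[[0.084,-0.089,0.06],[0,0,0],0.27],[[0.084,-0.089,0.07],[0,0,0],0.27],[[0.084,-0.089,0.07],[0,0,0],0.27]]}}

```text
time_s: 13.35
tcp_pos: [0.5454, 0.0397, 0.0781]
eef_rot: [179.8, 0.2, -4.3]
contact_force: [1.2, 0.2, -0.3]
gripper_width: 0.064
```

```bash
python3 - <<'E'
from plant import r
from h import *
for n,(x,y,w,h),s in(("side",(190,110,130,130),4.5),):
    k=r.capture(n); c=k["color"][y:y+h,x:x+w]
    cv2.imwrite(f"pics/{n}_6.png",cv2.resize(cv2.cvtColor(c,cv2.COLOR_RGB2BGR),None,fx=s,fy=s,interpolation=cv2.INTER_CUBIC))
E
python3 g.py .547 .0405 .0245 -4.2
```

```text
t 13.4 p [0.5466 0.0401 0.0797] rot [ 1.799e+02  1.000e-01 -4.240e+00] F [-0.75  0.48 -0.11] w 0.0641
[0.0004, -0.0005, 0.0552] [0.0018, 0.0017, -0.0008]
```

View pics/side_6.png

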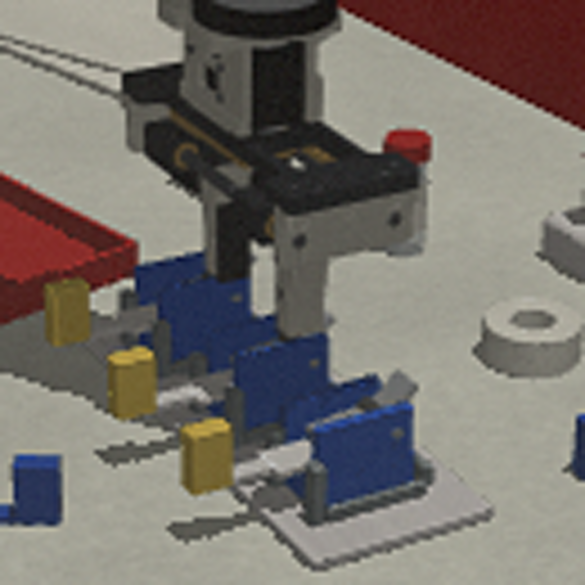

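The fingers straddle clip 2, with the right finger over its near side at (300,330). I'll lower and grip.

Emit:
{"api": "step_arm", "payload": {"increments": [[[0,0,0.02],[0,0,0],0.27],[[0,0,0.04],[0,0,0],0.27],[[0,0,0.055],[0,0,0],0.27],[[0,0,0.055],[0,0,0],0.27],[[0,0,0.055],[0,0,0],0.27]]}}

```text
time_s: 13.9
tcp_pos: [0.5479, 0.0406, 0.0265]
eef_rot: [180.0, -0.1, -4.2]
contact_force: [-0.4, 0.8, 1.3]
gripper_width: 0.0639
```

Emit:
{"api": "step_arm", "payload": {"increments": [[[0,0,0],[0,0,0],0.8],[[0,0,0],[0,0,0],0.8],[[0,0,0],[0,0,0],0.8],[[0,0,0],[0,0,0],0.8],[[0,0,0],[0,0,0],0.8],[[0,0,0],[0,0,0],0.8]], "force": 35}}

```text
time_s: 14.5
tcp_pos: [0.5475, 0.0405, 0.0258]
eef_rot: [180.0, -0.0, -4.2]
contact_force: [-0.7, -1.3, 6.4]
gripper_width: 0.04
```

Emit:
{"api": "step_arm", "payload": {"increments": [[[0,0,-0.005],[0,0,0],0.8],[[0,0,-0.01],[0,0,0],0.8],[[0,0,-0.015],[0,0,0],0.8],[[0,0,-0.015],[0,0,0],0.8]]}}

```text
time_s: 14.9
tcp_pos: [0.5474, 0.0407, 0.0411]
eef_rot: [180.0, -0.1, -4.2]
contact_force: [2.0, 0.1, 0.9]
gripper_width: 0.0399
```

Emit:
{"api": "step_arm", "payload": {"increments": [[[0,0,-0.015],[0,0,0],0.8],[[0,0,-0.035],[0,0,0],0.8],[[0,0,-0.06],[0,0,0],0.8],[[0,0,-0.08],[0,0,0],0.8],[[0,0,-0.095],[0,0,0],0.8],[[0,0,-0.1],[0,0,0],0.8],[[0,0,-0.1],[0,0,0],0.8]]}}

```text
time_s: 15.6
tcp_pos: [0.5469, 0.0406, 0.1405]
eef_rot: [180.0, -0.0, -4.3]
contact_force: [0.6, -0.3, -1.6]
gripper_width: 0.0397
```

```bash
python3 - <<'E'
from plant import r
from h import *
for n,(x,y,w,h),s in(("side",(160,90,150,150),4),):
    k=r.capture(n); c=k["color"][y:y+h,x:x+w]
    cv2.imwrite(f"pics/{n}_7.png",cv2.resize(cv2.cvtColor(c,cv2.COLOR_RGB2BGR),None,fx=s,fy=s,interpolation=cv2.INTER_CUBIC))
E
python3 g.py .492 .306 .14 8.8
```

```text
t 15.65 p [0.5465 0.0405 0.1397] rot [ 1.7997e+02  4.0000e-02 -4.2600e+00] F [ 0.86 -0.47 -1.98] w 0.0398
[-0.0741, -0.2607, -0.0004] [0.0004, 0.0007, -0.228]
```

View pics/side_7.png

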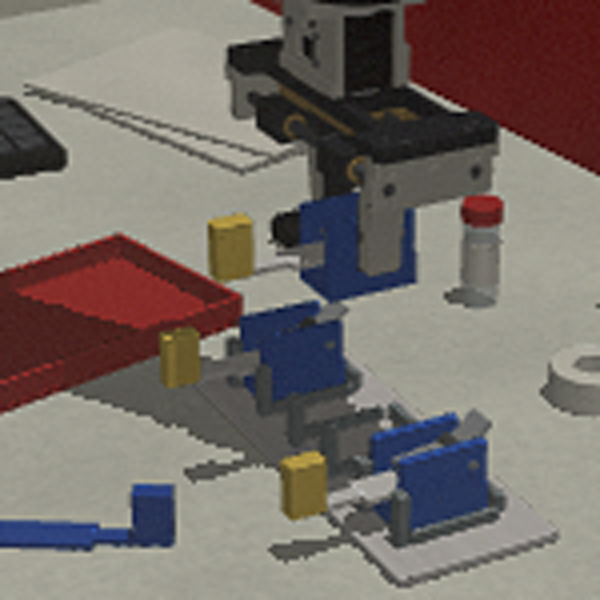

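Clip 2 is out of its nest with its card, and its handle is at (231,247). I'll carry it to the tray.

Emit:
{"api": "step_arm", "payload": {"increments": [[[-0.007,-0.025,0],[0,0,-0.02],0.8],[[-0.016,-0.055,0],[0,0,-0.05],0.8],[[-0.026,-0.09,0],[0,0,-0.08],0.8],[[-0.036,-0.125,0],[0,0,-0.11],0.8],[[-0.046,-0.16,0],[0,0,-0.14],0.8],[[-0.056,-0.195,0],[0,0,-0.17],0.8],[[-0.065,-0.228,0],[0,0,-0.2],0.8],[[-0.071,-0.25,0],[0,0,-0.22],0.8],[[-0.074,-0.26,0],[0,0,-0.228],0.8],[[-0.074,-0.26,0],[0,0,-0.228],0.8]]}}

```text
time_s: 16.65
tcp_pos: [0.4918, 0.306, 0.1387]
eef_rot: [179.9, 0.1, 8.9]
contact_force: [0.2, -0.7, -1.3]
gripper_width: 0.04
```

Emit:
{"api": "step_arm", "payload": {"increments": [[[0,0,0.02],[0,0,0],0.8],[[0,0,0.045],[0,0,0],0.8],[[0,0,0.07],[0,0,0],0.8],[[0,0,0.08],[0,0,0],0.8],[[0,0,0.08],[0,0,0],0.8],[[0,0,0.08],[0,0,0],0.8]]}}

```text
time_s: 17.25
tcp_pos: [0.4931, 0.3051, 0.0607]
eef_rot: [180.0, -0.0, 8.8]
contact_force: [-0.1, -0.4, -0.7]
gripper_width: 0.0394
```

```bash
python3 - <<'E'
from plant import r
from h import *
for n,(x,y,w,h),s in(("side",(110,90,150,130),4),("top",(90,165,150,110),5)):
    k=r.capture(n); c=k["color"][y:y+h,x:x+w]
    cv2.imwrite(f"pics/{n}_8.png",cv2.resize(cv2.cvtColor(c,cv2.COLOR_RGB2BGR),None,fx=s,fy=s,interpolation=cv2.INTER_CUBIC))
E
python3 g.py .492 .306 .022 8.8
```

```text
t 17.35 p [0.4933 0.3057 0.0614] rot [-1.7997e+02 -1.0000e-01  8.8100e+00] F [ 0.13  0.17 -0.47] w 0.0398
[-0.0013, -0.0005, 0.0394] [-0.0006, -0.0017, 0.0001]
```

View pics/side_8.png

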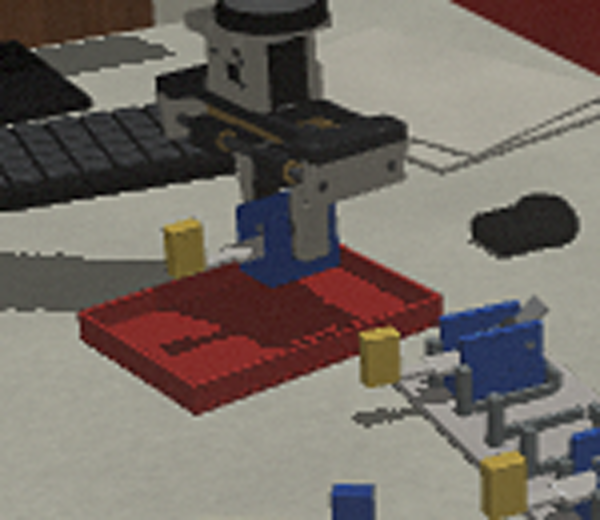

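View pics/top_8.png

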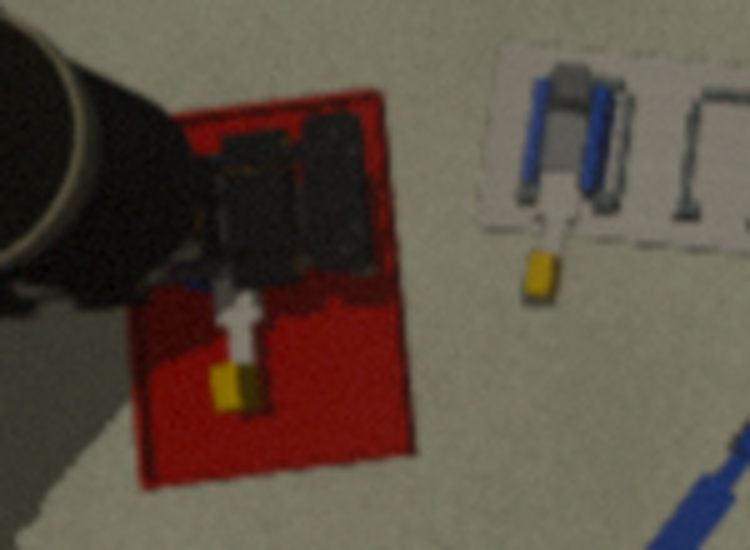

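The clip hangs level over the tray, and the handle at (233,387) lies inside the outline. I'll set it down gently.

Emit:
{"api": "step_arm", "payload": {"increments": [[[0,0,0.015],[0,0,0],0.8],[[0,0,0.027],[0,0,0],0.8],[[0,0,0.034],[0,0,0],0.8],[[0,0,0.037],[0,0,0],0.8],[[0,0,0.037],[0,0,0],0.8],[[0,0,0.037],[0,0,0],0.8]]}}

```text
time_s: 17.95
tcp_pos: [0.4928, 0.3055, 0.0234]
eef_rot: [180.0, -0.0, 8.8]
contact_force: [-0.1, 0.7, -1.0]
gripper_width: 0.0397
```

Emit:
{"api": "step_arm", "payload": {"increments": [[[0,0,0.001],[0,0,0],0.8],[[0,0,0.002],[0,0,0],0.8],[[0,0,0.002],[0,0,0],0.8],[[0,0,0.002],[0,0,0],0.8]]}}

```text
time_s: 18.35
tcp_pos: [0.4929, 0.3055, 0.0219]
eef_rot: [180.0, -0.1, 8.8]
contact_force: [-1.7, -0.3, 6.2]
gripper_width: 0.04
```

Contact is at 6 N, at the expected height of 0.0219. I'll release and retreat.

Emit:
{"api": "step_arm", "payload": {"increments": [[[0,0,0],[0,0,0],0.3],[[0,0,0],[0,0,0],0.3],[[0,0,0],[0,0,0],0.3],[[0,0,0],[0,0,0],0.3],[[0,0,-0.015],[0,0,0],0.3],[[0,0,-0.04],[0,0,0],0.3],[[0,0,-0.08],[0,0,0],0.3],[[0,0,-0.12],[0,0,0],0.3],[[0,0,-0.16],[0,0,0],0.3],[[0,0,-0.18],[0,0,0],0.3]]}}

```text
time_s: 19.35
tcp_pos: [0.4937, 0.3062, 0.2051]
eef_rot: [-179.9, -0.2, 8.8]
contact_force: [-0.0, 0.6, 0.2]
gripper_width: 0.0616
```

Emit:
{"api": "step_arm", "payload": {"increments": [[[-0.03,-0.03,0],[0,0,0],0.3],[[-0.06,-0.07,0],[0,0,0],0.3],[[-0.1,-0.11,0],[0,0,0],0.3],[[-0.12,-0.15,0],[0,0,0],0.3],[[-0.15,-0.2,0],[0,0,0],0.3],[[-0.15,-0.23,0],[0,0,0],0.3],[[-0.15,-0.25,0],[0,0,0],0.3],[[-0.15,-0.25,0],[0,0,0],0.3]]}}

```text
time_s: 20.15
tcp_pos: [0.305, 0.5317, 0.2001]
eef_rot: [179.9, 0.0, 8.9]
contact_force: [0.3, -0.4, 0.5]
gripper_width: 0.0612
```

```bash
python3 g.py; python3 - <<'E'
from plant import r
from h import *
for n,(x,y,w,h),s in(("side",(110,130,190,130),4),("top",(90,90,220,200),3)):
    k=r.capture(n); c=k["color"][y:y+h,x:x+w]
    cv2.imwrite(f"pics/{n}_9.png",cv2.resize(cv2.cvtColor(c,cv2.COLOR_RGB2BGR),None,fx=s,fy=s,interpolation=cv2.INTER_CUBIC))
E
```

```text
t 20.15 p [0.305  0.5317 0.2001] rot [179.94   0.     8.95] F [ 0.25 -0.4   0.49] w 0.0612
```

View pics/side_9.png

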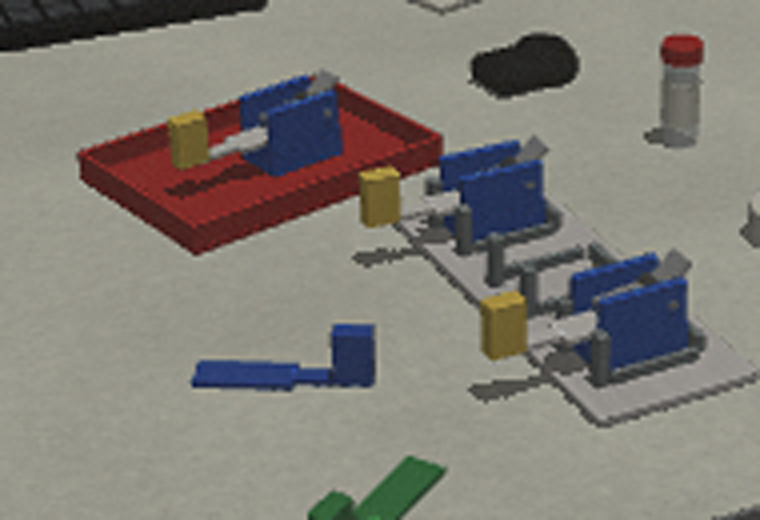

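View pics/top_9.png

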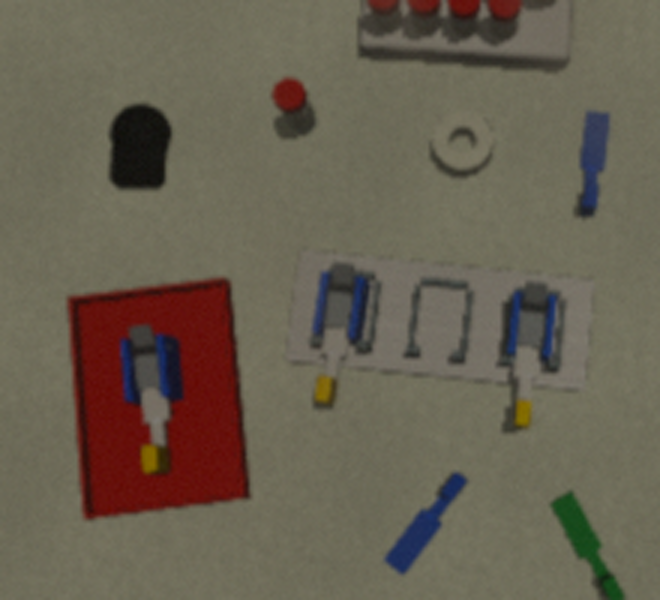

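The pictures show clip 2 upright in the red tray with its card level (handle at (188,140) in the side crop). Clips 1 and 3 are seated in the stand with their cards held.

```bash
python3 -c "
from plant import r
print(r.close_job())"
```

```text
the job is handed in; nothing more can be done
None
```

The weak clip was the one in nest 2. It now stands upright in the red tray with its card still held, and I handed the job in at about 20 s of the 69 s allowed.

- **Pull test:** I drew each card out about 10 mm and let go, and all three stayed level and held. Nest 1 slid at about 9–11 N, nest 2 at about 4–5.5 N and nest 3 at about 7–8 N.
- **Limit on those readings:** closing the gripper before the pull left an offset of about 2–3 N along the pull direction, so the values are rough. Nest 2 was lowest throughout, though at about 0.5 to 0.6 of the others rather than clearly half or less.
- **Placing:** I lifted clip 2 straight up and set it near the middle of the tray, touching down at about 6 N at the expected height.
- **Last check:** both cameras show clip 2 upright in the tray, clips 1 and 3 seated in the stand with their cards held, and the arm clear. The nearby things in those views (mouse, a tube, label roll and look-alikes) look undisturbed. I did not look again at the grey tray, its caps or the other tube, but the arm never worked near them.

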